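# Unlock a sprung aperture shutter and hold it half open

### The arm

A 7-joint arm with a two-finger parallel gripper is mounted at the origin on a cart in front of the work surface, level with it; the furniture and walls round the work are solid. World frame = base frame: x ahead of the robot, y to its left, z up, the work surface at z = 0. Lengths are in m, angles in rad, forces in N, time in s.
With the tool pointing down it reaches from about 0.35 to 0.9 m from the base axis. Payload 8.1 kg.
Tool frame: the origin (TCP) lies midway between the tips of the shut fingers; the grasp point (between the pads) lies arm.grasp_offset behind it (arm.grasp_offset is the distance from the TCP to the grasp point, in m); z points along the fingers, y is the line along which they close (so a half turn about z gives the same grasp; the last joint's range is limited). The gripper opens to 92 mm and grips with 3 to 60 N. Pads are 19 mm wide; open, the fingers measure 130 mm over their backs; the gripper's body (75 mm by 190 mm) begins 47 mm behind the grasp point.
Start: joints at [1.111, 0.434, 0.025, 1.573, -0.012, 1.134, -0.075], TCP at [0.218, -0.586, 0.227] pointing down, gripper open.
Joint ranges: [-2.62, 2.62], [-0.44, 2.09], [-1.27, 1.32], [0.08, 2.57], [-1.32, 4.46], [0.12, 2], [-2.74, 2.74]. Speed limits (rad/s): [2.22, 2.22, 3.01, 3.01, 3.14, 3.14, 3.14].

### API

Orientations are given as a rotation vector (axis times angle).
In Python, from cell import observe, imaging, arm gives the robot as it stands.
- The arm moves only by the tool apply_moves, never from a script. Its argument "commands" is a list of rows, each a list of 5 numbers: the opening in per cent of the stroke, from 0 (shut) to 100 (fully open), then the shift along the world's x, y, z in units of 0.06 m (1.0 is 0.06 m), then the turn about the world's z in units of 0.5 rad (1.0 is 0.5 rad). A call has 1 to 12 rows; each row shifts and turns the commanded pose from where the row before left it; what a row does not reach is not made up. A row lasts 1/8 s, in which the tool goes at most 62.5 mm and 10.7 degrees, less where a joint would pass 70% of its speed; a pose out of reach is approached as far as the arm can. A call with a number of a shift or a turn outside -1 to 1 is refused whole. A call with a gripper value outside its range is refused whole. The fingers move at their own pace and stop on an object; "newtons" is the grip in N (left out, the last holds). Time passes only in rows, so rows that do not move let the fingers close. It gives the time, the measured TCP pose, the force, the opening and the grip force at its end, in the units of the state.
- observe(): the state, without advancing time (a new reading comes with each control period).
- imaging.get_image(name): name is "scene" or "top"; returns (picture, depth): 480x640x3 uint8, red, green, blue; 480x640 float32, m along the optical axis (not along the pixel's ray), 0 where there is no reading.
- imaging.camera_params(name): a dict with "camera_matrix" (3x3 intrinsics, pixels), "origin" and "rotation" of the camera in the world. Camera axes: x right, y up, looking along -z (the intrinsics and any distortion apply to the point x, -y, -z); pixel columns grow to the right and rows downward; lengths in m; the calibration is good to about 2 mm. A picture is of the moment at which its call begins. camera_params takes no time and is no camera call.
- arm.sign_off(): hands the job in; it is judged then, once.
The state is a dict: "clock": time; "joints": joint angles; "dq": joint speeds; "joint_efforts": joint torques, N m; "position": TCP position; "ee_rot": TCP orientation; "force": force on the tool from outside, world axes, zero at the start; "ft_torque": the same for the moment, N m; "width": opening from 0.0 (shut) to 1.0 (fully open); "gripper_force": force on a finger pad.
Only numpy, scipy, OpenCV 4.12 (cv2) and the standard library are available. Lean on these libraries where they do the work, as an engineer would, in place of code of your own. Each camera call takes 0.05 s, during which the arm holds its last target. There are 200 camera calls.

### The job

The sensor under the aperture fixture needs a half-open shutter while a reading is taken. Turn the lock knob clockwise past its click until it meets its stop, let go of it, then take the shutter's tab and slide the shutter open against its spring to the middle mark, half its travel, without letting it run fully open on the way. Keep holding it there: the program finishes while the gripper still holds the tab at half travel; leave the tins and the solder reel beside the fixture where they are.

Things in the scene. Friction and masses are not known exactly. Their poses are not given: they have to be found in the camera images.
- fixture: Aperture fixture, fixed to the bench: a flat aluminium plate 160 (x) x 190 (y) x 14 mm with a 40 x 60 mm window, two dark steel guide rails along its y, a shutter between them and a lock knob beside them. Origin: centre of the plate's underside. It stands at a different place and yaw each time. In its own frame the rails' centre line lies at x = -28 mm, rail tops at z = 24 mm; the knob's axis at x = 36, y = -23.5 mm. The shutter opens along its -y.
- knob_grip (a point): Centre of the lock knob's bar grip, a black upright bar 42 mm long (this point's x), 14 mm thick (its y) and 32 mm high (z), 55 mm above the bench, on the knob's vertical turning axis; the bar's top is at 68 mm, below the bar (under 39 mm) lies a steel cam disc of 26 mm radius. The point turns with the knob: seen in the fixture's frame the bar points 0.70 rad minus the knob's joint value from the fixture's x.
- lock_knob (a joint): Turn of the lock knob in rad, 0 locked, growing clockwise seen from above, end stop at 1.31; starts between 0 and 0.25. A spring ball must be forced over a lobe of the cam between about 0.70 and 1.18 rad (peak torque about 0.25 N m, centre at 0.95), which clicks over and keeps the knob from turning back. Below about 1.15 rad the cam still blocks the shutter's pin after some 2 mm; at the stop the shutter is free.
- tab_grip (a point): Centre of the gripping part of the shutter's tab, a black upright block 32 mm wide (along the fixture's x), 12 mm thick (along its y, the sliding direction) and 44 mm high, 49 mm above the bench, top at 63 mm, with its foot on the shutter plate at 19 mm. This point's axes are the fixture's. Moves with the shutter.
- shutter: The shutter: a grey painted plate 54 (x) x 70 (y) x 4 mm that carries the tab at its centre and a stop pin towards the knob; origin under its centre, 15 mm above the bench, axes as the fixture's.
- shutter_slide (a joint): Opening of the shutter in m: 0 closed (its start), 0.060 fully open, growing along the fixture's -y; half travel is 0.030, where the steel pointer beside the tab stands over the middle, longest white mark of three on the rail nearest the robot (30 mm apart: closed, half, fully open). A spring pulls it shut: about 3 N when closed, 6.6 N at half, 10 N fully open; let go, it shuts.
- grease_tin: Bystander: round tin with lid, 60 mm diameter, 30 mm high, loose; origin at the centre of its underside.
- solder_reel_2: Bystander: upright reel of solder wire, 52 mm diameter, 58 mm high, loose; origin at the centre of its underside.
- wick_tins: Bystander: stack of small round tins, 40 mm diameter, 29 mm high, loose; origin at the centre of its underside.

How it is judged:
By the outcome, as a careful person would: the job done as asked, in the order asked, and still so for the second after the job is handed in, while the arm keeps its last pose, push and grip.
It also fails if it takes over 46 s, if anything falls off the work surface, if the arm or the gripper's body presses on something with over 40 N, if the wrist force passes 120 N, or if a joint passes its speed limit or range.

## Working session

There is one attempt and no reset: what is moved stays moved. The work goes in short steps, Python scripts to look and compute and a tool call to move; the robot and the scene stay as the last step left them, time stands still between calls to the robot, and variables do not carry over. Pictures are saved under pics/ and viewed, at most 10 in all, crops included, and the job is handed in when it is done.

Besides the shell and the picture viewer there is one more tool, called after "Call:" as name(argument=value, ...) on one line, values as JSON. apply_moves: Moves the arm, as the interface text tells. Its arguments: {"type":"object","properties":{"commands":{"type":"array"},"newtons":{"type":"number"}},"required":["commands"]}

```bash
mkdir -p pics; ls; cat > h.py <<'E'
import numpy as np, cv2
from cell import observe, imaging, arm
def grab(name, tag):
    p,d=imaging.get_image(name); cv2.imwrite(f'pics/{tag}.png',p[:,:,::-1]); np.savez(f'pics/{tag}.npz',p=p,d=d); return p,d
def ray(name,u,v):
    c=imaging.camera_params(name);K=np.array(c['camera_matrix']);R=np.array(c['rotation']);o=np.array(c['origin'])
    if R.ndim==1: R=cv2.Rodrigues(R)[0]
    w=np.linalg.inv(K)@np.array([u,v,1.]); return o,R@np.array([w[0],-w[1],-w[2]])
def onz(name,u,v,z):
    o,r=ray(name,u,v); return o+r*(z-o[2])/r[2]
def dp(name,u,v,d):
    o,r=ray(name,u,v); return o+r*d
E
python3 - <<'E'
from h import *
for n in("scene","top"):
    grab(n,n+"0"); print(imaging.camera_params(n))
print(observe(),arm.grasp_offset)
E
```

```text
pics
{'camera_matrix': array([[464.65625045,   0.        , 321.19350632],
       [  0.        , 464.65625045, 239.62691044],
       [  0.        ,   0.        ,   1.        ]]), 'origin': array([ 0.11056642, -0.45550619,  0.62181989]), 'rotation': array([ 0.80601484, -0.30630044, -0.69518289])}
{'camera_matrix': array([[571.18425849,   0.        , 308.13472098],
       [  0.        , 571.18425849, 243.12020489],
       [  0.        ,   0.        ,   1.        ]]), 'origin': array([ 0.47579906, -0.01583193,  1.23648604]), 'rotation': array([ 0.06008444, -0.01508562, -1.59823635])}
{'clock': 0.1, 'joints': array([ 1.11141668,  0.43514834,  0.02497928,  1.57399692, -0.01160819,
        1.13398444, -0.07510615]), 'dq': array([-0.00033134, -0.00166808, -0.00097124, -0.00141303, -0.00109176,
        0.00087007, -0.0009392 ]), 'joint_efforts': array([ 3.27663634e-03, -6.69128823e+01,  9.88080092e-01, -3.15146506e+01,
       -6.05759583e-02,  3.73555126e-02,  3.98945645e-05]), 'position': array([ 0.21808006, -0.58523895,  0.22603015]), 'ee_rot': array([-3.09043950e+00, -5.57092225e-01,  5.74769823e-04]), 'force': array([-0.2013525 , -0.80291068,  0.45262388]), 'ft_torque': array([ 0.06424342,  0.02425489, -0.00315544]), 'gripper_force': 0.0, 'width': 1.0024826212735332} 0.0188
```

View pics/scene0.png

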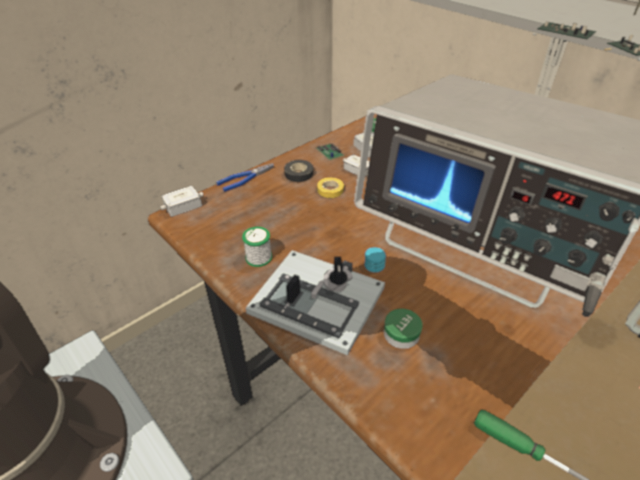

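View pics/top0.png

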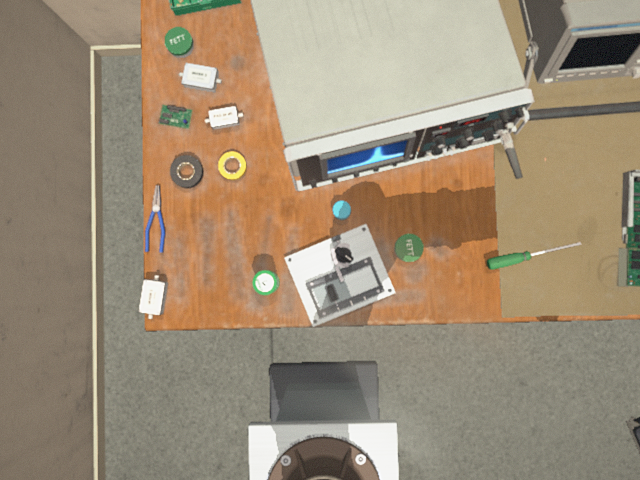

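The top view shows the fixture at about (340,275), with the tab at about (332,292) and the knob at about (343,256). The reel is at (265,282), the grease tin at (409,248) and the blue tins at (342,210). Next I'll measure the plate outline and the black blocks using both views.

```bash
python3 - <<'E'
from h import *
for n in("top","scene"):
    z=np.load(f'pics/{n}0.npz');p,d=z['p'],z['d']
    H,W=d.shape
    # world points per pixel
    c=imaging.camera_params(n);K=c['camera_matrix'];R=cv2.Rodrigues(c['rotation'])[0]
    v,u=np.mgrid[:H,:W]
    w=np.stack([(u-K[0,2])/K[0,0],-(v-K[1,2])/K[1,1],-np.ones((H,W))],-1)*d[...,None]
    P=w@R.T+c['origin']
    np.save(f'pics/{n}P.npy',P)
    roi=(P[...,0]>.3)&(P[...,0]<.62)&(abs(P[...,1]+.07)<.16)
    m=(roi&(P[...,2]>.007)&(P[...,2]<.030)&(p.max(-1).astype(int)-p.min(-1)<40)).astype(np.uint8)
    m=cv2.morphologyEx(m,cv2.MORPH_OPEN,np.ones((3,3)))
    cs,_=cv2.findContours(m,0,2);cc=max(cs,key=cv2.contourArea)
    hull=cv2.convexHull(cc)
    box=cv2.boxPoints(cv2.minAreaRect(hull)); ap=cv2.approxPolyDP(hull,6,True)[:,0]
    print(n,cv2.contourArea(cc)); 
    for q in ap: print(' hull',q,onz(n,*q,.014).round(4))
    if n=="top":
        bp=np.array([onz(n,*q,.014) for q in box]);print(bp.round(4),bp.mean(0).round(4),[np.linalg.norm(bp[i]-bp[i-1]).round(4) for i in range(4)])
    mb=(roi&(p.max(-1)<50)&(P[...,2]>.03)).astype(np.uint8)
    k,l,st,ce=cv2.connectedComponentsWithStats(mb)
    for i in range(1,k):
        if st[i,4]>15:
            q=P[l==i];print(' black',st[i],ce[i].round(1),np.median(q,0).round(4),'zmax',np.percentile(q[:,2],95).round(4))
    r=p[200:370,230:450] if n=="top" else p[220:360,220:440]
    cv2.imwrite(f'pics/{n}0c.png',cv2.resize(r,None,fx=3.5,fy=3.5,interpolation=cv2.INTER_CUBIC)[:,:,::-1])
E
```

```text
top 5887.0
 hull [366 225] [ 0.5699 -0.1066  0.014 ]
 hull [394 293] [ 0.4233 -0.1613  0.014 ]
 hull [314 325] [0.3599 0.0105 0.014 ]
 hull [286 257] [0.5062 0.0665 0.014 ]
[[ 0.5047  0.0704  0.014 ]
 [ 0.5731 -0.1076  0.014 ]
 [ 0.4238 -0.164   0.014 ]
 [ 0.3557  0.0126  0.014 ]] [ 0.4643 -0.0471  0.014 ] [np.float64(0.1598), np.float64(0.1906), np.float64(0.1596), np.float64(0.1892)]
 black [339 256  11   6  28] [343.2 258.8] [ 0.4982 -0.0542  0.0549] zmax 0.0671
scene 7241.5
 hull [291 251] [0.5032 0.0669 0.014 ]
 hull [384 282] [ 0.5737 -0.108   0.014 ]
 hull [347 350] [ 0.4238 -0.1659  0.014 ]
 hull [246 309] [0.356  0.0077 0.014 ]
 black [330 258  17  27 238] [337.8 273.4] [ 0.4992 -0.0665  0.054 ] zmax 0.0675
 black [287 276  14  25 223] [292.9 288.1] [ 0.4245 -0.0359  0.0509] zmax 0.062
```

View pics/top0c.png

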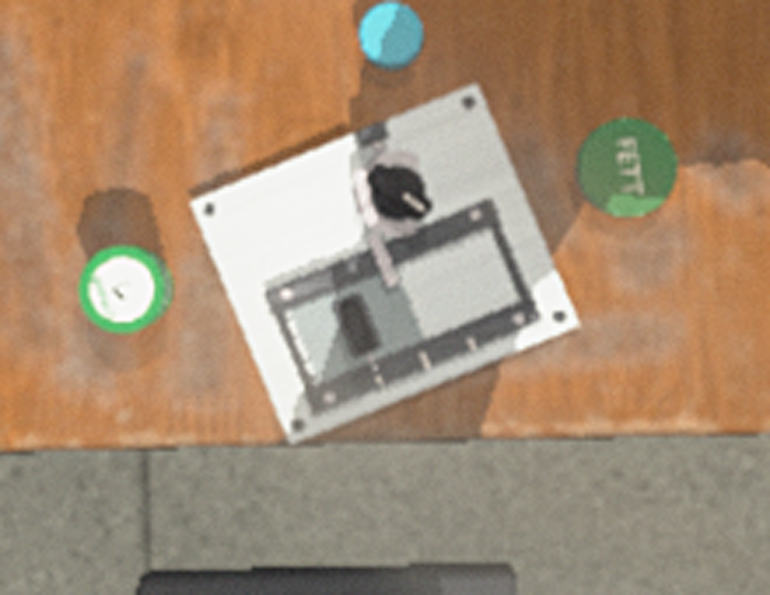

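The crop shows the plate's outline clearly, with yaw about 0.37. The knob's index line runs from (405,195) to (428,213), so its world angle is about 0.9 rad and the knob joint stands near 0.16. The tab is at about (355,325). Next, two-view heights for the tab and knob tops.

```bash
python3 - <<'E'
from h import *
c0=np.array([.4643,-.0471]);y=.369;R=np.array([[np.cos(y),-np.sin(y)],[np.sin(y),np.cos(y)]])
for n in("top","scene"):
    p=np.load(f'pics/{n}0.npz')['p'];P=np.load(f'pics/{n}P.npy')
    L=(P[...,:2]-c0)@R  # fixture frame
    dark=p.max(-1)<75
    for nm,cx,cy,zt,r in(("tab",-28,None,.063,.03),("knob",36,-23.5,.068,.03)):
        if nm=="tab": s=(abs(L[...,0]+.028)<.022)&(L[...,1]>-.04)&(L[...,1]<.075)&(P[...,2]>.03)
        else: s=(abs(L[...,0]-.036)<r)&(abs(L[...,1]+.0235)<r)&(P[...,2]>.044)
        s0=s&dark if n=="scene" else s
        top=s0&(P[...,2]>zt-.008)
        v,u=np.nonzero(top)
        if len(u)<6: print(n,nm,'few',len(u),s.sum());continue
        (cx_,cy_),sz,a=cv2.minAreaRect(np.stack([u,v],1).astype(np.float32))
        w=onz(n,u.mean(),v.mean(),zt)
        l=L[top]; z=P[top][:,2]
        q=l-l.mean(0); ev=np.linalg.eigh(q.T@q)[1][:,1]
        print(n,nm,len(u),'px',(u.mean().round(1),v.mean().round(1)),'z95',np.percentile(z,95).round(4),'world@zt',w.round(4),'fix',((w[:2]-c0)@R).round(4),'lang',np.arctan2(ev[1],ev[0]).round(2),'extent',(np.ptp(l,axis=0)).round(4),'depthmean',l.mean(0).round(4))
# two-view of tab/knob top centroids
E
```

```text
top tab 87 px (np.float64(332.0), np.float64(293.5)) z95 0.0644 world@zt [ 0.4277 -0.0291  0.063 ] fix [-0.0276  0.03  ] lang -3.12 extent [0.0312 0.0118] depthmean [-0.0277  0.03  ]
top knob 138 px (np.float64(344.0), np.float64(254.7)) z95 0.0696 world@zt [ 0.5063 -0.0559  0.068 ] fix [ 0.036  -0.0233] lang -2.62 extent [0.0395 0.0291] depthmean [ 0.0361 -0.0234]
scene tab 106 px (np.float64(292.3), np.float64(282.6)) z95 0.0623 world@zt [ 0.4247 -0.0352  0.063 ] fix [-0.0326  0.0254] lang 3.14 extent [0.0277 0.0118] depthmean [-0.0302  0.0268]
scene knob 123 px (np.float64(338.3), np.float64(266.0)) z95 0.068 world@zt [ 0.5035 -0.0621  0.068 ] fix [ 0.0312 -0.0281] lang -2.59 extent [0.0353 0.0284] depthmean [ 0.0334 -0.0271]
```

View pics/scene0c.png

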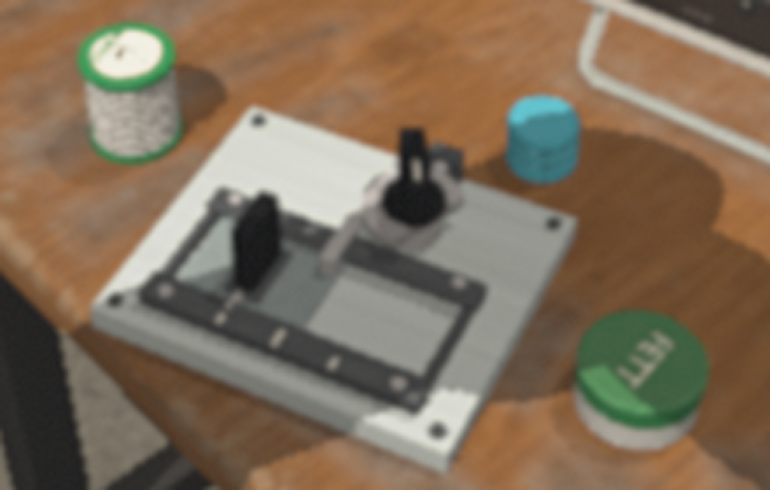

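The scene crop shows the tab and the knob bar upright, with the pointer at the closed mark. Both views agree: the knob is at (0.506,-0.056), the tab at (0.428,-0.029) and the knob joint at about 0.16. I'll go above the knob now.

Call:
apply_moves(commands=[[100,0.2,0.37,-0.05,0.09],[100,0.4,0.73,-0.11,0.09],[100,0.4,0.73,-0.11,0.09],[100,0.4,0.73,-0.11,0.09],[100,0.4,0.73,-0.11,0.09],[100,0.4,0.73,-0.11,0.09],[100,0.4,0.73,-0.11,0.09],[100,0.4,0.73,-0.11,0.09],[100,0.4,0.73,-0.11,0.09],[100,0.4,0.73,-0.11,0.09],[100,0.4,0.73,-0.11,0.09],[100,0.4,0.73,-0.11,0.09]], newtons=60)

```text
clock: 1.6
position: [0.4947, -0.0803, 0.1508]
ee_rot: [2.83, 1.363, -0.0]
force: [1.7, -0.9, 2.1]
width: 1.005
gripper_force: 0.0
```

Call:
apply_moves(commands=[[100,0.2,0.3,0,0.02],[100,0,0,0,0],[100,0,0,0,0]])

```text
clock: 1.98
position: [0.5056, -0.0654, 0.151]
ee_rot: [2.825, 1.373, -0.002]
force: [0.4, 0.3, -0.4]
width: 1.002
gripper_force: 0.0
```

```bash
cat >> h.py <<'E'
def st():
    o=observe();R=cv2.Rodrigues(o['ee_rot'])[0]
    print(round(o['clock'],2),'pos',o['position'].round(4),'yang',round(float(np.arctan2(R[1,1],R[0,1])),3),'z',R[:,2].round(3),'F',o['force'].round(1),'T',o['ft_torque'].round(2),'w',round(o['width'],3),'gf',round(o['gripper_force'],1),'q',o['joints'].round(2))
E
python3 -c "from h import *;st()"
```

```text
1.98 pos [ 0.5056 -0.0654  0.151 ] yang -0.666 z [-0.001 -0.001 -1.   ] F [ 0.4  0.3 -0.4] T [-0.04 -0.04  0.04] w 1.002 gf 0.0 q [ 0.28  0.36 -0.33  1.92  0.15  0.88 -0.79]
```

Call:
apply_moves(commands=[[50,0.01,0.16,0,0],[50,0,0,-0.25,0],[50,0,0,-0.5,0],[50,0,0,-0.5,0],[50,0,0,-0.3,0],[50,0,0,-0.2,0],[50,0,0,0,0]])

```text
clock: 2.85
position: [0.5061, -0.0542, 0.0452]
ee_rot: [-2.824, -1.375, 0.002]
force: [-0.0, 0.8, 0.7]
width: 0.497
gripper_force: 0.0
```

```bash
python3 - <<'E'
from h import *
st()
a,_=grab("top","t1");b,_=grab("scene","s1")
f=lambda r:cv2.resize(r,(400,300),interpolation=cv2.INTER_CUBIC)
cv2.imwrite('pics/c1.png',np.hstack([f(a[200:350,240:440]),f(b[210:360,220:420])])[:,:,::-1])
E
```

```text
2.85 pos [ 0.5061 -0.0542  0.0452] yang -0.664 z [-0.002  0.    -1.   ] F [-0.   0.8  0.7] T [-0.06 -0.06 -0.04] w 0.497 gf 0.0 q [ 0.22  0.51 -0.29  2.02  0.23  0.65 -0.89]
```

View pics/c1.png

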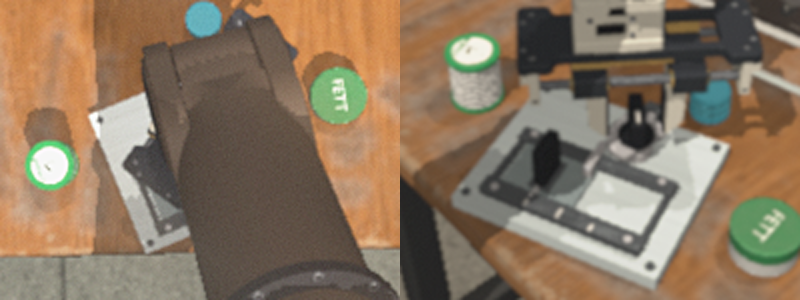

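The fingers straddle the knob bar, at about (635,110) in the right half of the picture, and nothing touches. Next: a small centring shift, then close.

Call:
apply_moves(commands=[[50,0,-0.03,0,0],[0,0,0,0,0],[0,0,0,0,0],[0,0,0,0,0],[0,0,0,0,0],[0,0,0,0,0]], newtons=60)

```text
clock: 3.7
position: [0.5074, -0.0562, 0.0462]
ee_rot: [2.824, 1.375, 0.001]
force: [2.3, -2.1, 0.1]
width: 0.153
gripper_force: 60.0
```

```bash
python3 -c "from h import *;st()"
```

```text
3.7 pos [ 0.5074 -0.0562  0.0462] yang -0.664 z [ 0.001 -0.    -1.   ] F [ 2.3 -2.1  0.1] T [-0.48 -0.5   0.06] w 0.153 gf 60.0 q [ 0.22  0.5  -0.29  2.02  0.23  0.65 -0.88]
```

Width 0.153 of 92 mm is 14 mm, so the bar is held. Turning clockwise.

Call:
apply_moves(commands=[[0,0,0,0,-0.15],[0,0,0,0,-0.2],[0,0,0,0,-0.2],[0,0,0,0,-0.2],[0,0,0,0,-0.2],[0,0,0,0,-0.2],[0,0,0,0,-0.2],[0,0,0,0,-0.2],[0,0,0,0,-0.2],[0,0,0,0,-0.2],[0,0,0,0,-0.2]])

```text
clock: 5.08
position: [0.5071, -0.0552, 0.0463]
ee_rot: [-3.129, 0.268, -0.001]
force: [1.1, 0.8, -0.2]
width: 0.15
gripper_force: 60.0
```

```bash
python3 -c "from h import *;st()"
```

```text
5.08 pos [ 0.5071 -0.0552  0.0463] yang -1.742 z [ 0.     0.001 -1.   ] F [ 1.1  0.8 -0.2] T [ 0.35 -0.2   0.04] w 0.15 gf 60.0 q [ 0.    0.48  0.    2.04 -0.    0.62 -1.74]
```

Call:
apply_moves(commands=[[0,0,0,0,-0.1],[0,0,0,0,-0.1],[0,0,0,0,0]])

```text
clock: 5.45
position: [0.5071, -0.0551, 0.0463]
ee_rot: [-3.114, 0.416, -0.0]
force: [0.6, 1.1, 0.9]
width: 0.147
gripper_force: 60.5
```

```bash
python3 -c "from h import *;st()"
```

```text
5.45 pos [ 0.5071 -0.0551  0.0463] yang -1.837 z [ 0.  0. -1.] F [0.6 1.1 0.9] T [ 0.4  -0.21  0.77] w 0.147 gf 60.5 q [-0.02  0.48  0.03  2.04 -0.02  0.62 -1.81]
```

Torque is 0.77 N m at the expected stop angle, so the stop is reached. Let go, rise and check.

Call:
apply_moves(commands=[[50,0,0,0,0.04],[50,0,0,0,0],[50,0,0,0,0],[50,0,0,0.4,0],[50,0,0,0.8,0],[50,-0.3,0.1,0.2,0.23],[50,-0.35,0.13,0,0.3],[50,-0.35,0.13,0,0.3],[50,-0.3,0.07,0,0.3],[50,0,0,0,0.1],[50,0,0,0,0]])

```text
clock: 6.82
position: [0.4287, -0.0302, 0.1302]
ee_rot: [3.089, 0.572, 0.0]
force: [0.7, 0.4, 0.7]
width: 0.5
gripper_force: 0.0
```

```bash
python3 - <<'E'
from h import *
st()
a,_=grab("top","t2");b,_=grab("scene","s2")
f=lambda r:cv2.resize(r,(400,300),interpolation=cv2.INTER_CUBIC)
cv2.imwrite('pics/c2.png',np.hstack([f(a[200:350,240:440]),f(b[210:360,220:420])])[:,:,::-1])
E
```

```text
6.83 pos [ 0.4287 -0.0302  0.1302] yang -1.205 z [ 0. -0. -1.] F [0.7 0.4 0.7] T [ 0.05  0.03 -0.03] w 0.5 gf 0.0 q [ 0.05  0.25 -0.12  2.14  0.04  0.76 -1.31]
```

View pics/c2.png

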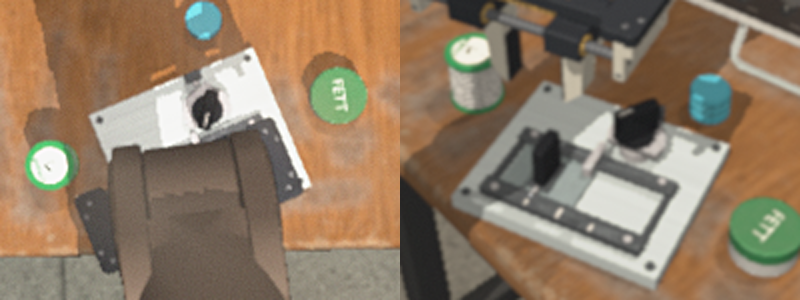

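The knob has turned: its index at (208,117) now points along about -0.24 rad, the stop angle. The tab is clear beneath the open fingers. Descending on the tab and closing.

Call:
apply_moves(commands=[[50,-0.02,0.02,-0.4,0],[50,0,0,-0.5,0],[50,0,0,-0.4,0],[50,0,0,-0.2,0],[50,0,0,-0.1,0],[50,0,0,0,0],[0,0,0,0,0],[0,0,0,0,0],[0,0,0,0,0],[0,0,0,0,0],[0,0,0,0,0]], newtons=40)

```text
clock: 8.3
position: [0.4278, -0.0289, 0.0343]
ee_rot: [3.089, 0.573, 0.0]
force: [-0.5, -1.5, 4.0]
width: 0.125
gripper_force: 40.0
```

```bash
python3 - <<'E'
from h import *
st()
P=np.load('pics/topP.npy');p,d=(lambda z:(z['p'],z['d']))(np.load('pics/t2.npz'))
c=imaging.camera_params('top');K=c['camera_matrix'];R=cv2.Rodrigues(c['rotation'])[0]
v,u=np.mgrid[:480,:640];Pw=(np.stack([(u-K[0,2])/K[0,0],-(v-K[1,2])/K[1,1],-np.ones(d.shape)],-1)*d[...,None])@R.T+c['origin']
s=(np.hypot(Pw[...,0]-.5063,Pw[...,1]+.056)<.024)&(Pw[...,2]>.06)&(Pw[...,2]<.075)
l=Pw[s][:,:2];q=l-l.mean(0);e=np.linalg.eigh(q.T@q)[1][:,1];print(s.sum(),'bar world ang',np.arctan(e[1]/e[0]),'joint',.369+.70-np.arctan(e[1]/e[0]))
E
```

```text
8.3 pos [ 0.4278 -0.0289  0.0343] yang -1.204 z [ 0. -0. -1.] F [-0.5 -1.5  4. ] T [-0.11  0.1   0.04] w 0.125 gf 40.0 q [ 0.03  0.42 -0.1   2.23  0.09  0.5  -1.35]
138 bar world ang -0.2487750586588661 joint 1.3177750586588661
```

Knob at 1.318, which is its stop. Tab held at 0.125 × 92 = 11.5 mm. Sliding to half travel.

Call:
apply_moves(commands=[[0,0.02,-0.05,0,0],[0,0.03,-0.08,0,0],[0,0.03,-0.08,0,0],[0,0.03,-0.08,0,0],[0,0.03,-0.08,0,0],[0,0.02,-0.06,0,0],[0,0,0,0,0],[0,0,0,0,0]])

```text
clock: 9.3
position: [0.4372, -0.0535, 0.0343]
ee_rot: [-3.087, -0.574, -0.0]
force: [-1.6, 5.2, 5.5]
width: 0.126
gripper_force: 40.0
```

```bash
python3 - <<'E'
from h import *
st()
o=observe();print('slide mm',1000*(o['position'][:2]-[.4278,-.0289])@[.361,-.933],1000*(o['position'][:2]-[.4278,-.0289])@[.933,.361])
b,_=grab("scene","s3")
cv2.imwrite('pics/c3.png',cv2.resize(b[260:360,230:370],None,fx=5,fy=5,interpolation=cv2.INTER_CUBIC)[:,:,::-1])
E
```

```text
9.3 pos [ 0.4372 -0.0535  0.0343] yang -1.203 z [-0.     0.001 -1.   ] F [-1.6  5.2  5.5] T [1.22 0.36 0.02] w 0.126 gf 40.0 q [ 0.09  0.43 -0.11  2.2   0.09  0.51 -1.29]
slide mm 26.3539567045436 -0.08361936211933438
```

View pics/c3.png

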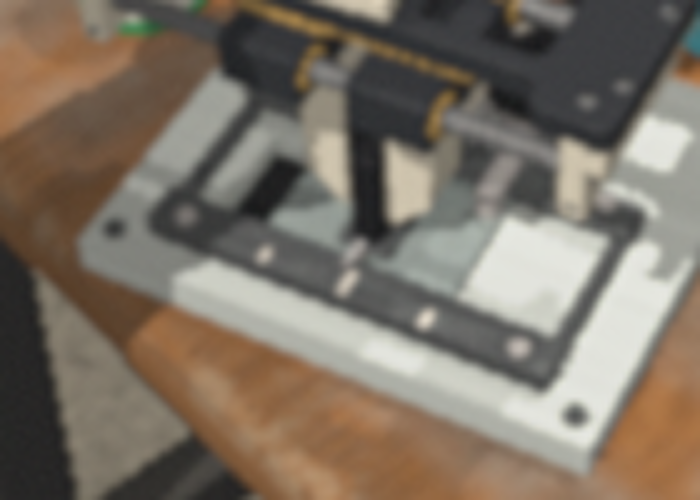

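The picture shows the pointer at (353,252), about 8 px (3 mm) short of the line through the middle mark (347,283). The TCP travel of 26.4 mm agrees. Adding 3.6 mm.

Call:
apply_moves(commands=[[0,0.01,-0.03,0,0],[0,0.01,-0.03,0,0],[0,0,0,0,0],[0,0,0,0,0],[0,0,0,0,0]])

```text
clock: 9.98
position: [0.4385, -0.0568, 0.0343]
ee_rot: [-3.087, -0.575, -0.0]
force: [-1.5, 6.1, 5.9]
width: 0.131
gripper_force: 40.0
```

```bash
python3 - <<'E'
from h import *
st()
o=observe();print('slide mm',1000*(o['position'][:2]-[.4278,-.0289])@[.361,-.933])
b,_=grab("scene","s4")
b0=np.load('pics/s2.npz')['p']
f=lambda r:cv2.resize(r,None,fx=7,fy=7,interpolation=cv2.INTER_CUBIC)
cv2.imwrite('pics/c4.png',np.vstack([f(b0[295:335,265:330]),f(b[295:335,265:330])])[:,:,::-1])
E
```

```text
9.97 pos [ 0.4385 -0.0568  0.0343] yang -1.203 z [-0.     0.001 -1.   ] F [-1.5  6.1  5.9] T [ 1.4   0.31 -0.09] w 0.131 gf 40.0 q [ 0.09  0.43 -0.11  2.2   0.09  0.51 -1.28]
slide mm 29.934129044745973
```

View pics/c4.png

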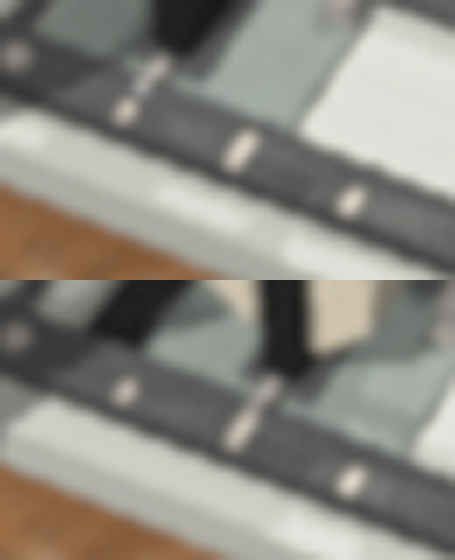

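The pointer at (268,388) now stands over the middle mark at (241,430), with the same offset it had from the closed mark before. The spring pull of 6.3 N fits half travel. Handing in.

```bash
python3 -c "
from h import *
print(arm.sign_off())"
```

```text
the job is handed in; nothing more can be done
None
```

The job is handed in: the lock knob is at its stop and released, the gripper holds the shutter tab at about 29.9 mm (half travel is 30 mm), and the tins and reel were not touched.

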